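# Bring a glue cartridge to the open filler of an edge-banding glue unit

## Robot

A 6-joint arm with a two-finger parallel gripper is mounted at the origin on the work surface. World frame = base frame: x ahead of the robot, y to its left, z up, the work surface at z = 0. Lengths are in m, angles in degrees, forces in N, time in s.
With the tool pointing down it reaches from about 0.3 to 0.75 m from the base axis. Payload 8.5 kg.
Tool frame: the origin (TCP) lies on the centre line of the jaws, within the pads' length; the fingertips stand 25 mm ahead of it and the grasp point (between the pads) lies 6 mm ahead of it (tcp_to_tips is the distance from the TCP to the fingertips, in m); z points along the fingers, y is the line along which they close (so a half turn about z gives the same grasp; the last joint's range is limited). The gripper opens to 85 mm and grips with 20 to 120 N. Pads are 22 mm wide; open, the fingers measure 114 mm over their backs; the gripper's body (76 mm by 85 mm) begins 54 mm behind the grasp point. The pads swing forward as they close: fully open they stand 13 mm farther back than shut.
Start: joints at [-83.153, 21.807, 74.336, -0, 83.858, -12.336], TCP at [0.181, -0.519, 0.233] pointing down, gripper open.
Joint ranges: [-178.18, 178.18], [-50.72, 133.34], [12.68, 142.11], [-81.47, 261.47], [9.98, 163.14], [-165.26, 165.26]. Speed limits (degrees/s): [136.94, 136.94, 180, 180, 180, 180].

## Interface

Orientations are given as [roll, pitch, yaw] about the fixed x, y, z axes, in that order (R = Rz(yaw) Ry(pitch) Rx(roll)).
In Python, from cell import * gives the robot as it stands.
- The arm moves only by the shell command python3 -m jog 'ROWS' [FORCE]. ROWS is JSON, a list of rows, each an object of numbers: "dx", "dy", "dz": the shift along the world's x, y, z in m; "spin": the turn about the world's z in rad; "claw": the gripper command: -1 is shut, 1 is fully open, values between are in proportion. In form: [{"dx": .., "dy": .., "dz": .., "spin": .., "claw": ..}, ...]. A call has exactly 5 rows; each row is the pose to reach, as a shift and turn from the pose commanded when the call began; what a row does not reach only later rows make up. A row lasts 1/10 s, in which the tool goes at most 50 mm and 8.59 degrees, less where a joint would pass 70% of its speed; a pose out of reach is approached as far as the arm can. A call with a gripper value outside its range is refused whole. The fingers move at their own pace and stop on an object; FORCE is the grip in N (left out, the last holds). Time passes only in rows, so rows that repeat a pose let the fingers close, or fill a call up. It gives the time, the measured TCP pose, the force, the opening and the grip force at its end, in the units of the state.
- get_state(): the state, without advancing time (a new reading comes with each control period).
- read_camera(name): name is "side" or "top"; returns the picture (400x640x3 uint8, red, green, blue); there is no depth.
- camera_params(name): a dict with "fx", "fy", "cx", "cy" (pixels), "distortion" ([k1, k2, p1, p2, k3] as OpenCV has them; the pictures are not rectified), "world_to_cam" (4x4, takes a point from world to camera coordinates). Camera axes: x right, y down, z forward; pixel columns grow to the right and rows downward; lengths in m; the calibration is good to about 2 mm. A picture is of the moment at which its call begins. camera_params takes no time and is no camera call.
- hand_in(): hands the job in; it is judged then, once.
Trained networks look in the newest picture that a camera, given by its name, has taken for a name from the list of things; names that differ only in an ending like _2 or _b are one class to them, and where a whole thing is asked for, a point or a joint stands for the part that bears it (a point fixed in the world has none). Each returns a list of dicts, best first, with "score" (0 to 1); they miss things now and then, are a little off and sometimes report something else, mostly with a low value. They report only what shows in the picture. A call takes as long as a camera call. They do not tell look-alikes from the thing itself.
- search_frame(query, camera): "xy" ([column, row] in pixels, amid what is visible of it).
The state is a dict: "time": time; "qpos": joint angles; "joint_velocities": joint speeds; "tau": joint torques, N m; "position": TCP position; "ee_rot": TCP orientation; "contact_force": force on the tool from outside, world axes, zero at the start; "torque": the same for the moment, N m; "grip_width": opening from 0.0 (shut) to 1.0 (fully open); "grip_force": force on a finger pad.
Only numpy, scipy, OpenCV 4.12 (cv2) and the standard library are available. Lean on these libraries where they do the work, as an engineer would, in place of code of your own. Each camera call takes 0.05 s, during which the arm holds its last target. There are 200 camera calls.

## Task

Get the edge bander's glue unit ready for a refill: press the sprung tail lever of its lid down until the catch holds the lid up by itself, and take your hand off it. Then take the full cartridge (the tall, slim one) from the stock tray, carry it upright over the strip guide without bumping the guide or the glue unit, and stop with it plumb and centred about a centimetre above the filler mouth, ready to drop straight in but touching nothing of the unit. Finish still holding it there, steady, until I call for it; leave everything else where it stands.

Things in the scene. Friction and masses are not known exactly. Their poses are not given: they have to be found in the camera images.
- glue_unit: Fixed glue unit: yellow housing 110 x 110 mm with slotted sides on a 130 x 130 mm foot plate, steel collar on top. Origin: centre of the foot's underside on the bench; z up. Its lid hinge lies along its own x axis at the -y side; the tail lever sticks out to its own -y. A terminal head and the catch's spring barrel stand on its +x side, below the rim.
- mouth (a point): Centre of the filler mouth in the plane of the collar's rim, 125 mm above the bench; bore 66 mm, collar 84 mm over all; axes as the unit's. The shut lid (steel disc 88 mm wide, top 132 mm above the bench) covers it; open, it stands near upright on the -y side, up to 240 mm above the bench, about 55 mm from the mouth's centre line.
- hinge (a point): Centre of the lid's hinge pin, 60 mm from the mouth's centre towards the unit's -y and 133 mm above the bench; its x axis is the hinge axis.
- lid (a joint): Lid angle, rad: 0 shut, 1.55 at its stop. A spring shuts it; the spring-plunger catch clicks in at about 1.4 and then holds it by itself at about 1.47 (84 degrees). Let go before the click, it springs shut.
- tail: Tail lever, one with the lid: straight steel strap, 24 to 30 mm wide, 5 mm thick, radial to the hinge pin, its end 105 mm out (origin on the pin, own -y runs out along it). Lid shut: slopes 40 deg up, tip about 200 mm above the bench; held open: 44 deg down, tip about 60 mm. A push straight down 70 mm out from the pin stays on it all the way: 2 to 5 N, then about 10 N to ride over the catch.
- strip_guide: Fixed strip guide lying along x between tray and glue unit: steel bed 400 x 85 mm, upright steel fence 96 mm high along its -y edge, clamp post with a black handle reaching 134 mm above the bench. Origin: centre of its underside on the bench.
- tray: Fixed shallow aluminium stock tray 100 x 275 mm, lip 14 mm high, floor 2 mm, in which three cream-coloured glue cartridges stand in a row along its y axis, about 90 mm apart, in any order. Origin: centre of its underside.
- cartridge: The full cartridge: plain cream-coloured solid cylinder, 54 mm in diameter and 90 mm tall (the tallest of the three), about 0.2 kg, standing in the tray. Origin: centre of its underside; z along its axis, up.
- stub: Used-up cartridge stub, 54 mm in diameter, only 38 mm tall. Stays in the tray. Origin: centre of its underside.
- wide: Wide cartridge for another machine, 70 mm in diameter and 78 mm tall: does not fit the mouth. Stays in the tray. Origin: centre of its underside.
- roller_a: Loose chromed pressure roller, 52 mm in diameter, 60 mm tall, standing beyond the glue unit; leave alone. Origin: centre of its underside.
- roller_b: Loose chromed pressure roller, 64 mm in diameter, 55 mm tall, standing beyond the tray; leave alone. Origin: centre of its underside.
- wrench: Loose wrench lying on the bench on the robot's side of the glue unit; leave alone.
- scraper: Loose spatula-like scraper lying on the bench on the robot's side of the tray; leave alone.
- cleaner: Loose white bottle 60 mm in diameter, 170 mm tall, standing beyond the tray; leave alone.
Mind the look-alikes: they are no part of the job. Leave any yellow look-alike of the cartridge alone.

How it is judged:
By the outcome, as a careful person would: the job done as asked, in the order asked, and still so for the second after the job is handed in, while the arm keeps its last pose, push and grip.
It also fails if it takes over 64 s, if anything falls off the work surface, if the arm or the gripper's body presses on something with over 40 N, if the wrist force passes 120 N, or if a joint passes its speed limit or range.

## Working session

There is one attempt and no reset: what is moved stays moved. The work goes in short steps, Python scripts to look and compute and a shell command to move; the robot and the scene stay as the last step left them, time stands still between calls to the robot, and variables do not carry over. Pictures are saved under pics/ and viewed, at most 10 in all, crops included, and the job is handed in when it is done.

```bash
mkdir -p pics
cat > h.py <<'E'
from cell import *
import numpy as np, cv2
def cam(n):
    p=camera_params(n);K=np.array([[p['fx'],0,p['cx']],[0,p['fy'],p['cy']],[0,0,1.]]);return K,np.array(p['distortion'],float),np.array(p['world_to_cam'],float)
def back(n,uv,z):
    K,d,T=cam(n);q=cv2.undistortPoints(np.array([[uv]],float),K,d)[0,0]
    R,t=T[:3,:3],T[:3,3];o=-R.T@t;v=R.T@np.array([q[0],q[1],1]);return o+v*(z-o[2])/v[2]
def proj(n,P):
    K,d,T=cam(n);return cv2.projectPoints(np.atleast_2d(np.array(P,float)),cv2.Rodrigues(T[:3,:3])[0],T[:3,3],K,d)[0][:,0]
def shot(n,f):
    im=np.array(read_camera(n))[...,::-1].copy();cv2.imwrite('pics/'+f,im);return im
E
python3 - <<'E'
from h import *
for n in('top','side'):
    shot(n,n+'1.png')
    T=cam(n)[2];print(n,(-T[:3,:3].T@T[:3,3]).round(3),T[2,:3].round(2))
    for q in('glue_unit','tail','strip_guide','tray','cartridge','stub','wide'):
        print(q,[(np.round(r['xy']).tolist(),round(r['score'],2)) for r in search_frame(q,n)][:4])
E
```

```text
top [0.418 0.059 1.271] [ 0.11 -0.   -0.99]
glue_unit [([417.0, 191.0], 0.75)]
tail [([454.0, 194.0], 0.63)]
strip_guide [([350.0, 192.0], 0.64), ([301.0, 135.0], 0.23)]
tray [([250.0, 203.0], 0.82)]
cartridge [([255.0, 205.0], 0.91)]
stub [([227.0, 218.0], 0.85), ([453.0, 195.0], 0.5)]
wide [([285.0, 202.0], 0.9)]
side [0.471 0.923 0.844] [ 0.07 -0.75 -0.66]
glue_unit [([316.0, 140.0], 0.64)]
tail [([323.0, 110.0], 0.54)]
strip_guide [([313.0, 186.0], 0.62)]
tray [([315.0, 290.0], 0.71)]
cartridge [([237.0, 312.0], 0.69)]
stub [([329.0, 302.0], 0.91)]
wide [([313.0, 233.0], 0.77)]
```

View pics/top1.png

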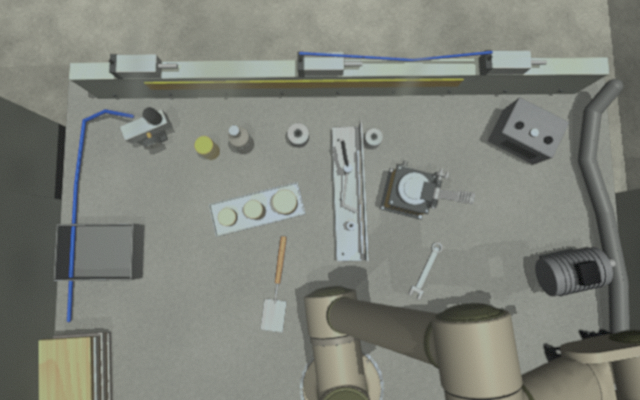

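View pics/side1.png

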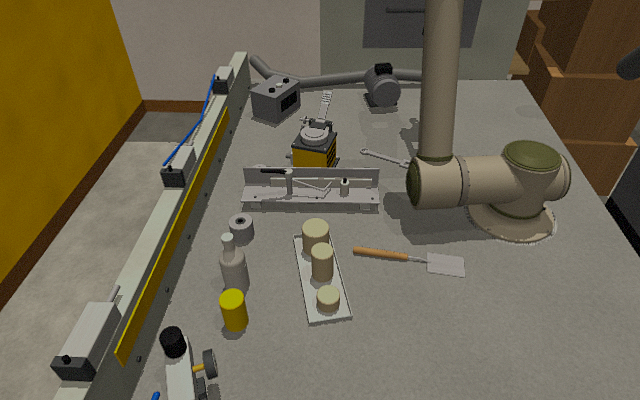

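The top view shows the tray with the stub (228,217), the middle cylinder (254,210) and the wide cartridge (285,202). A yellow look-alike stands outside the tray at (205,147). The glue unit's lid is at (415,188), with its tail reaching to (472,197), and the strip guide is at x≈350. In the side view the cylinders are wide (315,235), tall and slim (321,262) and stub (328,299). The tall, slim, cream one in the middle fits the description. I'll confirm that in a crop.

Run:
```python
from h import *
a=cv2.imread('pics/top1.png');b=cv2.imread('pics/side1.png')
A=cv2.resize(a[150:240,200:300],None,fx=4,fy=4,interpolation=3)
B=cv2.resize(b[210:320,280:360],(400,360),interpolation=3)
C=cv2.resize(a[145:235,370:485],(400,240),interpolation=3)
C=cv2.resize(a[150:225,370:485],None,fx=3.478,fy=3.2,interpolation=3)[:240,:400]
D=cv2.resize(b[85:175,260:410],(400,240),interpolation=3)
cv2.imwrite('pics/c1.png',np.vstack([np.hstack([A,B[:, :400]]),np.hstack([C,D])]))
# cream segmentation in top
hsv=cv2.cvtColor(a,cv2.COLOR_BGR2HSV)
print(hsv[209,254],hsv[147,205],hsv[225,245])
m=cv2.inRange(hsv,(15,35,150),(40,130,255));m[:,:200]=0;m[:,310:]=0;m[:150]=0;m[240:]=0
for c in cv2.findContours(m,0,1)[0]:
    if cv2.contourArea(c)>60:
        (u,v),(w,h),_=cv2.fitEllipse(c)
        print('cream',u,v,w,h,[back('top',(u,v),z).round(4).tolist()[:2] for z in(.04,.08,.092)])
for z in (.002,):
  pass
```

```text
[ 52  25 190] [ 34 110 176] [ 94  19 191]
```

View pics/c1.png

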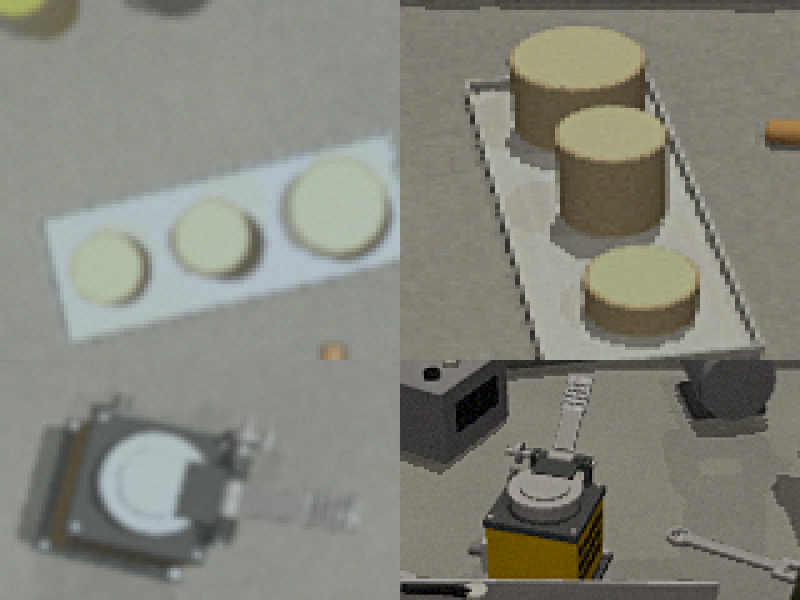

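The crop confirms the middle cylinder: same width as the stub, tallest of the three, cream. Top-face centres are about (253.2,209.5) in the top view and (321.5,250) in the side view.

Run:
```python
from h import *
a=cv2.imread('pics/top1.png').astype(int);b=cv2.imread('pics/side1.png').astype(int)
for n,im,box in(('top',a,(205,180,302,235)),('side',b,(300,212,345,315))):
    x0,y0,x1,y1=box
    s=cv2.GaussianBlur((im[...,1]-im[...,0]).astype(np.float32),(3,3),0)
    m=((s>18)&(im[...,1]>150)).astype(np.uint8);k=np.zeros_like(m);k[y0:y1,x0:x1]=m[y0:y1,x0:x1]
    for c in cv2.findContours(k,0,1)[0]:
        if cv2.contourArea(c)>60:
            (u,v),ax,_=cv2.fitEllipse(c)
            print(n,round(u,1),round(v,1),np.round(ax,1),[back(n,(u,v),z).round(4).tolist()[:2] for z in(.04,.08,.092)])
for n,l,t in(('top',(413.7,188.1),(474.1,197.5)),('side',(315.1,134.5),(327.5,91.4))):
    L=back(n,l,.132);t=back(n,t,.2);d=t-L;print(n,'lid',L.round(4),'tip',t.round(4),np.hypot(*d[:2]).round(4),np.degrees(np.arctan2(d[1],d[0])).round(1))
# predicted models for check
import scipy.optimize as so
def unit(p,P):
    c,s=np.cos(p[2]),np.sin(p[2]);P=np.array(P);return np.c_[p[0]+c*P[:,0]-s*P[:,1],p[1]+s*P[:,0]+c*P[:,1],P[:,2]]
tip=(0,-.06-.105*np.cos(np.radians(40)),.133+.105*np.sin(np.radians(40)))
def res(p):
    r=[]
    for n,l,t in(('top',(413.7,188.1),(474.1,197.5)),('side',(315.1,134.5),(327.5,91.4))):
        r.append(proj(n,unit(p,[(0,0,.132),tip]))-np.array([l,t]))
    return np.concatenate(r).ravel()
s=so.least_squares(res,[.4,-.2,0]);print(s.x,np.degrees(s.x[2]),s.fun.round(1))
# annotate
A=cv2.imread('pics/top1.png');B=cv2.imread('pics/side1.png')
out=[]
for n,im,(x0,y0,x1,y1) in(('top',A,(320,110,490,270)),('side',B,(230,80,400,240))):
    k=2.35*1.0;I=cv2.resize(im[y0:y1,x0:x1],None,fx=k,fy=k,interpolation=3)
    th=np.linspace(0,6.3,60);cs=np.c_[np.cos(th),np.sin(th)]
    sets=[np.c_[.044*cs,0*th+.132],[(a,b,0) for a,b in((.065,.065),(-.065,.065),(-.065,-.065),(.065,-.065),(.065,.065))],[(0,-.06,.133),tip]]
    for S in sets:
        q=(proj(n,unit(s.x,S))-[x0,y0]+.5)*k
        cv2.polylines(I,[q.round().astype(int)],False,(0,0,255),1)
    out.append(I)
cv2.imwrite('pics/fit.png',np.hstack(out)); print(np.hstack(out).shape)
```

```text
top 226.5 216.5 [15.4 15.9] [[0.4978, 0.3321], [0.4952, 0.3233], [0.4945, 0.3206]]
top 252.8 209.0 [15.9 16.9] [[0.5192, 0.2549], [0.5159, 0.2485], [0.5149, 0.2466]]
side 328.0 293.7 [18.1 20.9] [[0.4983, 0.3351], [0.497, 0.3643], [0.4966, 0.3731]]
side 321.9 250.3 [15.2 20.5] [[0.5195, 0.204], [0.5171, 0.2398], [0.5164, 0.2505]]
side 315.2 227.0 [18.1 24.8] [[0.542, 0.1222], [0.5384, 0.162], [0.5374, 0.174]]
top lid [ 0.5642 -0.2002  0.132 ] tip [ 0.5294 -0.3395  0.2   ] 0.1435 -104.0
side lid [ 0.5609 -0.186   0.132 ] tip [ 0.5295 -0.3342  0.2   ] 0.1515 -102.0
[ 0.56274382 -0.19985265 -0.23691383] -13.574162785340837 [-0.1  0.5 -1.2 -0.1 -0.3 -2.5 -0.  -0.5]
(376, 800, 3)
```

View pics/fit.png

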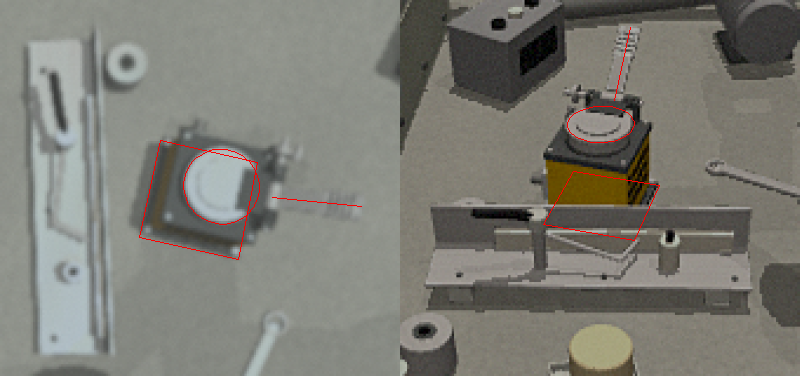

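The overlay fits both views: lid disc, foot corner and tail all line up (hinge at top ≈ (443,191)). The unit is at about (0.563,-0.200) with yaw -13.6°, and the cartridge is at about (0.516,0.248).

Run:
```python
from h import *
from scipy.spatial.transform import Rotation as R
s=get_state();print({k:np.round(v,3).tolist() for k,v in s.items()})
M=R.from_euler('xyz',s['ee_rot'],degrees=True).as_matrix();y=M[:,1];print(y, 'y axis dir',np.degrees(np.arctan2(y[1],y[0])))
w=-.2369;d=np.array([np.sin(w),-np.cos(w)]);P=np.array([.5627,-.1999])+d*.128
print('push',P,'delta',P-np.array(s['position'])[:2])
try: print(tcp_to_tips)
except Exception as e: print(e)
```

```text
{'time': 0.8, 'qpos': [-83.157, 21.806, 74.335, 0.001, 83.855, -12.336], 'joint_velocities': [-0.01, 0.13, -0.083, -0.052, -0.073, 0.061], 'tau': [-0.002, -44.829, -23.146, -0.0, 0.001, -0.0], 'position': [0.181, -0.519, 0.233], 'ee_rot': [179.996, 0.0, 19.179], 'contact_force': [-0.466, 0.149, 0.091], 'torque': [0.028, 0.007, 0.008], 'grip_force': 0.0, 'grip_width': 0.998}
[ 3.28515841e-01 -9.44498458e-01  6.98618626e-05] y axis dir -70.82128210754705
push [ 0.53265964 -0.32432498] delta [0.35197589 0.19514955]
0.025
```

```bash
python3 -m jog '[{"dx":0.02,"dy":0.01,"dz":0.03,"spin":0.14,"claw":-1},{"dx":0.06,"dy":0.03,"dz":0.05,"spin":0.28,"claw":-1},{"dx":0.10,"dy":0.05,"dz":0.05,"spin":0.42,"claw":-1},{"dx":0.14,"dy":0.07,"dz":0.05,"spin":0.56,"claw":-1},{"dx":0.18,"dy":0.09,"dz":0.05,"spin":0.70,"claw":-1}]' 40
python3 -m jog '[{"dx":0.04,"dy":0.025,"dz":0,"spin":0.14,"claw":-1},{"dx":0.08,"dy":0.05,"dz":0,"spin":0.28,"claw":-1},{"dx":0.12,"dy":0.075,"dz":0,"spin":0.298,"claw":-1},{"dx":0.16,"dy":0.10,"dz":-0.01,"spin":0.298,"claw":-1},{"dx":0.172,"dy":0.105,"dz":-0.02,"spin":0.298,"claw":-1}]'
```

```text
time: 1.3
position: [0.3621, -0.4284, 0.2828]
ee_rot: [180.0, 0.0, 59.6]
contact_force: [1.3, -0.2, 0.1]
grip_width: 0.141
grip_force: 0.0
time: 1.8
position: [0.5357, -0.3215, 0.262]
ee_rot: [180.0, -0.0, 76.6]
contact_force: [-0.2, -1.2, 0.3]
grip_width: 0.003
grip_force: 0.0
```

```bash
python3 -m jog '[{"dx":0,"dy":0,"dz":-0.015,"spin":0,"claw":-1},{"dx":0,"dy":0,"dz":-0.03,"spin":0,"claw":-1},{"dx":0,"dy":0,"dz":-0.04,"spin":0,"claw":-1},{"dx":0,"dy":0,"dz":-0.045,"spin":0,"claw":-1},{"dx":0,"dy":0,"dz":-0.05,"spin":0,"claw":-1}]'
python3 - <<'E'
from h import *
a=shot('top','t2.png');b=shot('side','s2.png')
A=cv2.resize(a[150:250,380:500],(400,333),interpolation=3);B=cv2.resize(b[70:170,260:380],(400,333),interpolation=3)
cv2.imwrite('pics/c2.png',np.hstack([A,B]))
E
```

```text
time: 2.3
position: [0.5326, -0.3249, 0.2126]
ee_rot: [180.0, 0.0, 76.3]
contact_force: [-0.0, -0.5, -0.3]
grip_width: -0.001
grip_force: 0.0
```

View pics/c2.png

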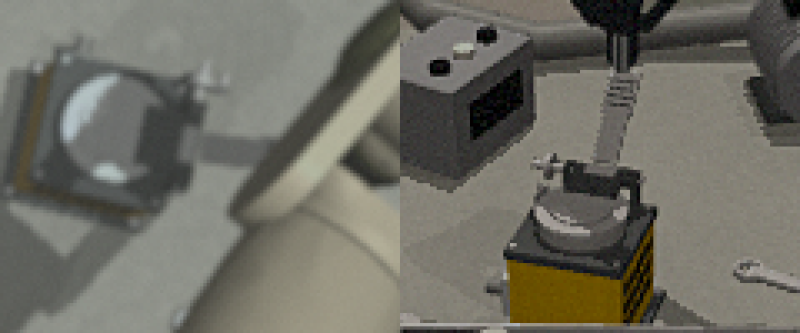

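Run:
```python
from h import *
print(proj('side',[(.533,-.314,.1876),(.533,-.325,.1876),(.533,-.336,.1876),(.533,-.336,.2)]).round(1), proj('top',[(.533,-.325,.1876)]))
a=cv2.imread('pics/t2.png');b=cv2.imread('pics/s2.png')
B=cv2.resize(b[60:150,290:380],(720,600),interpolation=3)
cv2.imwrite('pics/c3.png',B)
```

```text
[[326.1  97.9]
 [326.3  96.3]
 [326.5  94.7]
 [326.5  91.1]] [[466.73496035 196.7146141 ]]
```

View pics/c3.png

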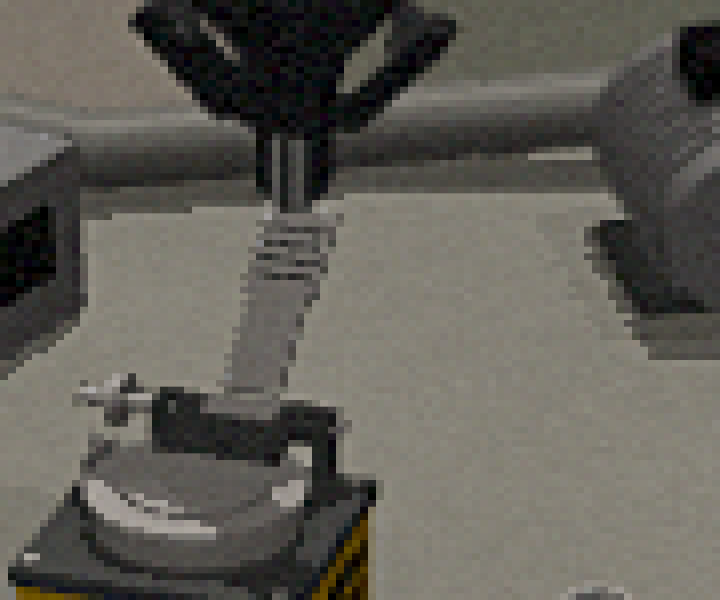

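```bash
python3 -m jog '[{"dx":0,"dy":0,"dz":-0.003,"spin":0,"claw":-1},{"dx":0,"dy":0,"dz":-0.006,"spin":0,"claw":-1},{"dx":0,"dy":0,"dz":-0.009,"spin":0,"claw":-1},{"dx":0,"dy":0,"dz":-0.012,"spin":0,"claw":-1},{"dx":0,"dy":0,"dz":-0.015,"spin":0,"claw":-1}]'
python3 - <<'E'
from h import *
b=shot('side','s3.png')
for q in('tail','lid'): print([(np.round(r['xy'],1).tolist(),round(r['score'],2)) for r in search_frame(q,'side')][:2])
a=cv2.imread('pics/s2.png');cv2.imwrite('pics/c4.png',np.hstack([cv2.resize(i[60:150,290:380],(400,400),interpolation=0) for i in(a,b)]))
E
```

```text
time: 2.9
position: [0.5328, -0.3245, 0.1976]
ee_rot: [180.0, 0.0, 76.4]
contact_force: [0.2, 0.8, 2.8]
grip_width: 0.001
grip_force: 1.2
[([323.6, 109.7], 0.72)]
[([312.9, 131.1], 0.75), ([389.1, 155.6], 0.28)]
```

View pics/c4.png

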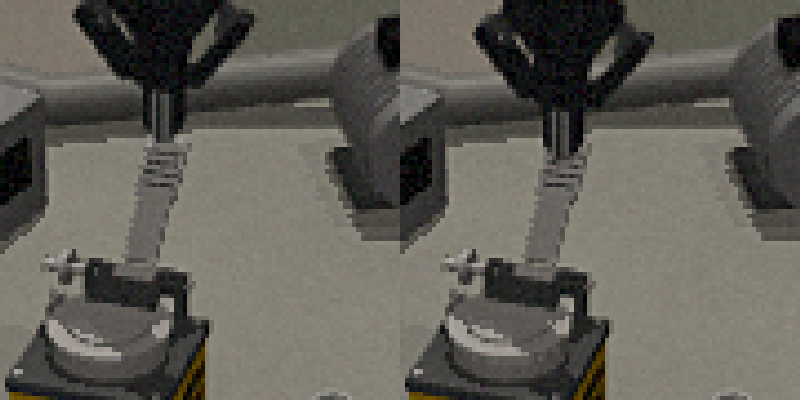

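Contact is made: 2.8 N, with the finger on the strap's end. Pressing down.

```bash
python3 -m jog '[{"dx":0,"dy":0,"dz":-0.01,"spin":0,"claw":-1},{"dx":0,"dy":0,"dz":-0.02,"spin":0,"claw":-1},{"dx":0,"dy":0,"dz":-0.03,"spin":0,"claw":-1},{"dx":0,"dy":0,"dz":-0.04,"spin":0,"claw":-1},{"dx":0,"dy":0,"dz":-0.05,"spin":0,"claw":-1}]'
python3 -m jog '[{"dx":0,"dy":0,"dz":-0.006,"spin":0,"claw":-1},{"dx":0,"dy":0,"dz":-0.012,"spin":0,"claw":-1},{"dx":0,"dy":0,"dz":-0.018,"spin":0,"claw":-1},{"dx":0,"dy":0,"dz":-0.024,"spin":0,"claw":-1},{"dx":0,"dy":0,"dz":-0.03,"spin":0,"claw":-1}]'
```

```text
time: 3.55
position: [0.5326, -0.3247, 0.1466]
ee_rot: [-180.0, 0.0, 76.4]
contact_force: [0.2, -2.5, 4.5]
grip_width: 0.002
grip_force: 1.9
time: 4.05
position: [0.5329, -0.3237, 0.1171]
ee_rot: [180.0, -0.1, 76.4]
contact_force: [0.1, 1.4, 5.5]
grip_width: -0.002
grip_force: 2.3
```

```bash
python3 -m jog '[{"dx":0,"dy":0,"dz":-0.003,"spin":0,"claw":-1},{"dx":0,"dy":0,"dz":-0.006,"spin":0,"claw":-1},{"dx":0,"dy":0,"dz":-0.009,"spin":0,"claw":-1},{"dx":0,"dy":0,"dz":-0.012,"spin":0,"claw":-1},{"dx":0,"dy":0,"dz":-0.015,"spin":0,"claw":-1}]'
python3 - <<'E'
from h import *
b=shot('side','s4.png')
a=shot('top','t4.png')
cv2.imwrite('pics/c5.png',np.hstack([cv2.resize(b[60:160,280:380],(400,400),interpolation=2),cv2.resize(a[140:240,380:480],(400,400),interpolation=2)]))
E
```

```text
time: 4.55
position: [0.5334, -0.3242, 0.1031]
ee_rot: [179.9, -0.0, 76.4]
contact_force: [0.1, 0.8, 7.5]
grip_width: -0.0
grip_force: 3.0
```

View pics/c5.png

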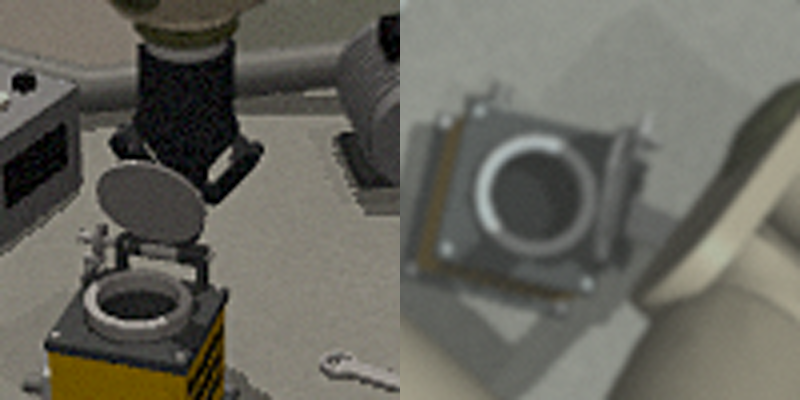

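The lid is near upright but not yet caught: 7.5 N and rising. The collar now shows in the top view at about (514,195) within the right-hand crop.

```bash
python3 -m jog '[{"dx":0,"dy":0,"dz":-0.001,"spin":0,"claw":-1},{"dx":0,"dy":0,"dz":-0.002,"spin":0,"claw":-1},{"dx":0,"dy":0,"dz":-0.003,"spin":0,"claw":-1},{"dx":0,"dy":0,"dz":-0.004,"spin":0,"claw":-1},{"dx":0,"dy":0,"dz":-0.005,"spin":0,"claw":-1}]'
python3 -m jog '[{"dx":0,"dy":0,"dz":-0.001,"spin":0,"claw":-1},{"dx":0,"dy":0,"dz":-0.002,"spin":0,"claw":-1},{"dx":0,"dy":0,"dz":-0.003,"spin":0,"claw":-1},{"dx":0,"dy":0,"dz":-0.004,"spin":0,"claw":-1},{"dx":0,"dy":0,"dz":-0.005,"spin":0,"claw":-1}]'
```

```text
time: 5.15
position: [0.533, -0.3242, 0.0974]
ee_rot: [180.0, -0.0, 76.4]
contact_force: [1.2, -0.2, 4.3]
grip_width: 0.002
grip_force: 1.7
time: 5.65
position: [0.5326, -0.3243, 0.0922]
ee_rot: [-180.0, -0.0, 76.4]
contact_force: [-0.2, -0.9, 2.8]
grip_width: -0.001
grip_force: 0.8
```

```bash
python3 -m jog '[{"dx":0,"dy":0,"dz":-0.001,"spin":0,"claw":-1},{"dx":0,"dy":0,"dz":-0.002,"spin":0,"claw":-1},{"dx":0,"dy":0,"dz":-0.003,"spin":0,"claw":-1},{"dx":0,"dy":0,"dz":-0.003,"spin":0,"claw":-1},{"dx":0,"dy":0,"dz":-0.003,"spin":0,"claw":-1}]'
```

```text
time: 6.15
position: [0.5326, -0.3243, 0.0893]
ee_rot: [-180.0, -0.0, 76.4]
contact_force: [-1.1, -0.3, 0.1]
grip_width: 0.003
grip_force: 0.0
```

```bash
python3 -m jog '[{"dx":0,"dy":0,"dz":0.02,"spin":0,"claw":-1},{"dx":0,"dy":0,"dz":0.06,"spin":0,"claw":-1},{"dx":0,"dy":0,"dz":0.11,"spin":0,"claw":-1},{"dx":0,"dy":0,"dz":0.16,"spin":0,"claw":-1},{"dx":0,"dy":0,"dz":0.21,"spin":0,"claw":-1}]'
python3 -m jog '[{"dx":-0.02,"dy":0.01,"dz":0.05,"spin":0,"claw":-1},{"dx":-0.04,"dy":0.05,"dz":0.09,"spin":0,"claw":0},{"dx":-0.04,"dy":0.1,"dz":0.11,"spin":0,"claw":1},{"dx":-0.04,"dy":0.15,"dz":0.11,"spin":0,"claw":1},{"dx":-0.04,"dy":0.20,"dz":0.11,"spin":0,"claw":1}]'
python3 - <<'E'
from h import *
for n in('side','top'):
    shot(n,n+'5.png')
    for q in('tail','lid','mouth'): print(n,q,[(np.round(r['xy'],1).tolist(),round(r['score'],2)) for r in search_frame(q,n)][:2])
E
```

```text
time: 6.65
position: [0.5323, -0.3241, 0.3016]
ee_rot: [-180.0, -0.0, 76.4]
contact_force: [-0.3, 0.3, -0.3]
grip_width: -0.002
grip_force: 0.0
time: 7.15
position: [0.4923, -0.1378, 0.4102]
ee_rot: [179.9, 0.0, 76.3]
contact_force: [0.7, 0.7, -0.6]
grip_width: 0.679
grip_force: 0.0
side tail []
side lid [([311.2, 131.9], 0.66)]
side mouth [([317.9, 142.0], 0.56)]
top tail []
top lid [([401.4, 184.8], 0.43)]
top mouth [([394.6, 183.0], 0.84)]
```

```bash
python3 -m jog '[{"dx":0.005,"dy":0.045,"dz":0,"spin":0,"claw":1},{"dx":0.01,"dy":0.09,"dz":0,"spin":0,"claw":1},{"dx":0.015,"dy":0.135,"dz":0,"spin":0,"claw":1},{"dx":0.02,"dy":0.18,"dz":0,"spin":0,"claw":1},{"dx":0.023,"dy":0.225,"dz":0,"spin":0,"claw":1}]'
python3 -m jog '[{"dx":0,"dy":0.045,"dz":0,"spin":0,"claw":1},{"dx":0,"dy":0.09,"dz":-0.03,"spin":0,"claw":1},{"dx":0,"dy":0.13,"dz":-0.07,"spin":0,"claw":1},{"dx":0,"dy":0.147,"dz":-0.11,"spin":0,"claw":1},{"dx":0,"dy":0.147,"dz":-0.15,"spin":0,"claw":1}]'
python3 - <<'E'
from h import *
im={}
for n in('side','top'):
    im[n]=shot(n,n+'6.png')
    for q in('lid','mouth','cartridge'): print(n,q,[(np.round(r['xy'],1).tolist(),round(r['score'],2)) for r in search_frame(q,n)][:2])
s=get_state();print(s['position'],s['ee_rot'])
a,b=im['top'],im['side']
cv2.imwrite('pics/c6.png',np.vstack([np.hstack([cv2.resize(b[85:160,280:380],(400,300),interpolation=2),cv2.resize(a[145:220,375:475],(400,300),interpolation=2)]),np.hstack([cv2.resize(b[190:340,220:420],(400,300),interpolation=2),cv2.resize(a[120:270,170:370],(400,300),interpolation=2)])]))
E
```

```text
time: 8.05
position: [0.5163, 0.0865, 0.4086]
ee_rot: [-180.0, 0.0, 76.3]
contact_force: [0.3, -1.3, -0.4]
grip_width: 0.999
grip_force: 0.0
time: 8.55
position: [0.5158, 0.2343, 0.2568]
ee_rot: [-180.0, -0.0, 76.5]
contact_force: [1.1, -0.3, 0.3]
grip_width: 1.004
grip_force: 0.0
side lid []
side mouth [([232.7, 266.6], 0.5)]
side cartridge [([234.9, 313.2], 0.95), ([324.8, 262.7], 0.67)]
top lid [([415.0, 189.4], 0.64), ([237.9, 136.6], 0.17)]
top mouth [([415.6, 191.4], 0.61)]
top cartridge [([207.7, 148.9], 0.77), ([415.4, 191.1], 0.75)]
[0.51682159 0.23225079 0.26147748] [ 1.79780563e+02 -1.05220722e-01  7.62996569e+01]
```

View pics/c6.png

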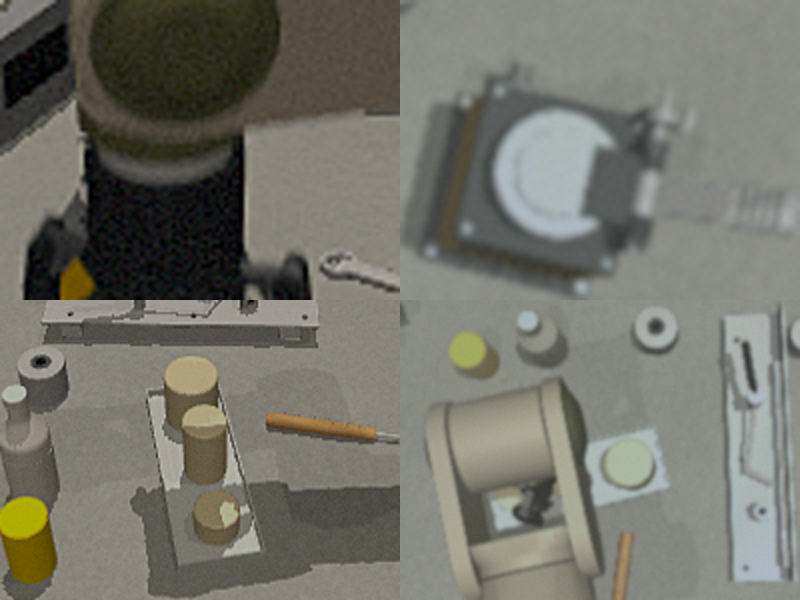

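The top-right crop shows the lid shut again at about (556,172), with the tail up at (750,205), so the catch had not held. I'll work out from the earlier images how far it got, and whether the finger slipped off.

Run:
```python
from h import *
for n,u in(('top',(414.25,188.25)),('side',(314.5,135.75))): print(n,back(n,u,.125).round(4))
w=-.2369
def U(P,o=(.5627,-.1999)):
    c,s=np.cos(w),np.sin(w);P=np.atleast_2d(P);return np.c_[o[0]+c*P[:,0]-s*P[:,1],o[1]+s*P[:,0]+c*P[:,1],P[:,2]]
for th in(60,65,70,75,80,84):
    t=np.radians(th);a=np.radians(40-th)
    # disc extreme points: radial 16..104 from hinge
    f=lambda r:(0,-.06+r*np.cos(t),.133+r*np.sin(t))
    print(th,'side bottom/ctr/top',proj('side',U([f(.016),f(.06),f(.104)])).round(1).tolist(),'ctr top',proj('top',U([f(.06),f(.104)])).round(1).tolist(),'strap z at 57,68,79mm',(.133+np.array([.057,.068,.079])*np.tan(a)+.0025/np.cos(a)).round(4),'reach',round(.105*np.cos(a),3))
```

```text
top [ 0.5647 -0.2033  0.125 ]
side [ 0.5632 -0.1898  0.125 ]
60 side bottom/ctr/top [[319.7, 119.4], [317.4, 112.1], [315.0, 104.2]] ctr top [[429.3, 188.6], [424.7, 184.7]] strap z at 57,68,79mm [0.1149 0.1109 0.1069] reach 0.099
65 side bottom/ctr/top [[319.8, 119.0], [317.8, 110.6], [315.8, 101.7]] ctr top [[431.3, 188.9], [428.3, 185.2]] strap z at 57,68,79mm [0.1092 0.104  0.0989] reach 0.095
70 side bottom/ctr/top [[319.9, 118.6], [318.3, 109.3], [316.6, 99.3]] ctr top [[433.4, 189.2], [431.9, 185.8]] strap z at 57,68,79mm [0.103  0.0966 0.0903] reach 0.091
75 side bottom/ctr/top [[320.0, 118.3], [318.8, 108.0], [317.4, 97.1]] ctr top [[435.4, 189.5], [435.6, 186.4]] strap z at 57,68,79mm [0.0961 0.0884 0.0807] reach 0.086
80 side bottom/ctr/top [[320.1, 118.0], [319.2, 106.9], [318.3, 95.1]] ctr top [[437.5, 189.9], [439.3, 187.1]] strap z at 57,68,79mm [0.0884 0.0792 0.07  ] reach 0.08
84 side bottom/ctr/top [[320.3, 117.8], [319.6, 106.1], [319.0, 93.7]] ctr top [[439.1, 190.3], [442.2, 187.7]] strap z at 57,68,79mm [0.0814 0.0708 0.0602] reach 0.076
```

```bash
python3 -m jog '[{"dx":0,"dy":-0.02,"dz":0.03,"spin":0,"claw":-1},{"dx":0,"dy":-0.06,"dz":0.06,"spin":0,"claw":-1},{"dx":0,"dy":-0.1,"dz":0.07,"spin":0,"claw":-1},{"dx":0,"dy":-0.145,"dz":0.07,"spin":0,"claw":-1},{"dx":0,"dy":-0.19,"dz":0.07,"spin":0,"claw":-1}]'
python3 -m jog '[{"dx":0,"dy":-0.045,"dz":0,"spin":0,"claw":-1},{"dx":0,"dy":-0.09,"dz":0,"spin":0,"claw":-1},{"dx":0,"dy":-0.135,"dz":0,"spin":0,"claw":-1},{"dx":0,"dy":-0.18,"dz":0,"spin":0,"claw":-1},{"dx":0,"dy":-0.225,"dz":0,"spin":0,"claw":-1}]'
python3 -m jog '[{"dx":0,"dy":-0.045,"dz":0,"spin":0,"claw":-1},{"dx":0.01,"dy":-0.09,"dz":0,"spin":0,"claw":-1},{"dx":0.017,"dy":-0.13,"dz":-0.01,"spin":0,"claw":-1},{"dx":0.017,"dy":-0.157,"dz":-0.03,"spin":0,"claw":-1},{"dx":0.017,"dy":-0.157,"dz":-0.05,"spin":0,"claw":-1}]'
```

```text
time: 9.45
position: [0.5157, 0.0408, 0.3312]
ee_rot: [179.8, -0.0, 76.4]
contact_force: [0.7, 0.1, 0.5]
grip_width: 0.14
grip_force: 0.0
time: 9.95
position: [0.5154, -0.1845, 0.3309]
ee_rot: [179.8, 0.0, 76.3]
contact_force: [1.0, -0.1, 0.4]
grip_width: -0.002
grip_force: 0.0
time: 10.45
position: [0.5322, -0.3433, 0.2789]
ee_rot: [179.9, 0.1, 76.1]
contact_force: [0.0, -0.1, -1.0]
grip_width: 0.003
grip_force: 0.0
```

```bash
python3 -m jog '[{"dx":0,"dy":0.01,"dz":0,"spin":0,"claw":-1},{"dx":0,"dy":0.018,"dz":-0.015,"spin":0,"claw":-1},{"dx":0,"dy":0.018,"dz":-0.035,"spin":0,"claw":-1},{"dx":0,"dy":0.018,"dz":-0.055,"spin":0,"claw":-1},{"dx":0,"dy":0.018,"dz":-0.065,"spin":0,"claw":-1}]'
python3 -m jog '[{"dx":0,"dy":0,"dz":-0.01,"spin":0,"claw":-1},{"dx":0,"dy":0,"dz":-0.022,"spin":0,"claw":-1},{"dx":0,"dy":0,"dz":-0.034,"spin":0,"claw":-1},{"dx":0,"dy":0,"dz":-0.046,"spin":0,"claw":-1},{"dx":0,"dy":0,"dz":-0.058,"spin":0,"claw":-1}]'
python3 -m jog '[{"dx":0,"dy":0,"dz":-0.01,"spin":0,"claw":-1},{"dx":0,"dy":0,"dz":-0.02,"spin":0,"claw":-1},{"dx":0,"dy":0,"dz":-0.03,"spin":0,"claw":-1},{"dx":0,"dy":0,"dz":-0.04,"spin":0,"claw":-1},{"dx":0,"dy":0,"dz":-0.05,"spin":0,"claw":-1}]'
```

```text
time: 10.95
position: [0.5329, -0.3202, 0.2149]
ee_rot: [179.9, 0.0, 76.4]
contact_force: [1.3, -0.7, 0.3]
grip_width: -0.0
grip_force: 0.0
time: 11.45
position: [0.5329, -0.3217, 0.1557]
ee_rot: [179.9, 0.1, 76.4]
contact_force: [0.0, -1.7, 4.1]
grip_width: 0.0
grip_force: 1.9
time: 11.95
position: [0.5334, -0.3207, 0.1062]
ee_rot: [179.9, -0.1, 76.4]
contact_force: [2.2, 1.7, 9.8]
grip_width: 0.002
grip_force: 4.1
```

```bash
python3 -m jog '[{"dx":0,"dy":0,"dz":-0.002,"spin":0,"claw":-1},{"dx":0,"dy":0,"dz":-0.004,"spin":0,"claw":-1},{"dx":0,"dy":0,"dz":-0.006,"spin":0,"claw":-1},{"dx":0,"dy":0,"dz":-0.008,"spin":0,"claw":-1},{"dx":0,"dy":0,"dz":-0.008,"spin":0,"claw":-1}]'
python3 -c "
from h import *
shot('top','ta.png');shot('side','sa.png')"
python3 -m jog '[{"dx":0,"dy":0,"dz":-0.002,"spin":0,"claw":-1},{"dx":0,"dy":0,"dz":-0.004,"spin":0,"claw":-1},{"dx":0,"dy":0,"dz":-0.006,"spin":0,"claw":-1},{"dx":0,"dy":0,"dz":-0.008,"spin":0,"claw":-1},{"dx":0,"dy":0,"dz":-0.008,"spin":0,"claw":-1}]'
python3 -c "
from h import *
shot('top','tb.png');shot('side','sb.png')"
python3 -m jog '[{"dx":0,"dy":0,"dz":-0.002,"spin":0,"claw":-1},{"dx":0,"dy":0,"dz":-0.004,"spin":0,"claw":-1},{"dx":0,"dy":0,"dz":-0.006,"spin":0,"claw":-1},{"dx":0,"dy":0,"dz":-0.006,"spin":0,"claw":-1},{"dx":0,"dy":0,"dz":-0.006,"spin":0,"claw":-1}]'
python3 -c "
from h import *
shot('top','tc.png');shot('side','sc.png')
a=cv2.imread('pics/t4.png')
for f in 'abc':
    print(f,np.abs(cv2.imread('pics/t%s.png'%f)[175:200,425:448].astype(int)-a[175:200,425:448]).mean())
    g=cv2.cvtColor(cv2.imread('pics/t%s.png'%f),6)[180:196].mean(0)[418:452];print(g.round().astype(int).tolist())
    g=cv2.cvtColor(cv2.imread('pics/s%s.png'%f),6)[85:125,312:320].mean(1);print(g.round().astype(int).tolist())
"
```

```text
time: 12.45
position: [0.5327, -0.3209, 0.0974]
ee_rot: [-180.0, -0.0, 76.4]
contact_force: [0.7, -1.2, 1.2]
grip_width: 0.002
grip_force: 0.8
time: 13.05
position: [0.5325, -0.321, 0.0894]
ee_rot: [-179.9, -0.0, 76.4]
contact_force: [0.3, 0.7, -0.3]
grip_width: 0.004
grip_force: 0.0
time: 13.65
position: [0.5327, -0.3213, 0.0841]
ee_rot: [-180.0, -0.0, 76.4]
contact_force: [-0.6, 0.3, 0.2]
grip_width: 0.005
grip_force: 0.0
a 9.892173913043479
[55, 54, 55, 55, 59, 66, 79, 95, 104, 102, 89, 73, 64, 64, 66, 74, 86, 96, 100, 96, 91, 86, 93, 108, 118, 124, 125, 126, 127, 128, 127, 126, 122, 116]
[24, 18, 32, 40, 37, 30, 31, 36, 21, 23, 23, 22, 40, 103, 67, 68, 67, 69, 70, 68, 68, 68, 69, 68, 68, 66, 69, 68, 66, 68, 68, 67, 75, 56, 38, 42, 79, 67, 56, 102]
b 10.353623188405797
[54, 53, 54, 55, 59, 66, 79, 95, 103, 101, 89, 73, 64, 64, 66, 68, 68, 67, 67, 72, 82, 93, 101, 108, 115, 122, 126, 127, 128, 128, 126, 122, 118, 113]
[26, 24, 31, 34, 36, 44, 44, 50, 40, 44, 105, 73, 74, 74, 74, 73, 74, 74, 74, 74, 73, 73, 71, 73, 74, 72, 72, 73, 73, 72, 71, 79, 69, 48, 28, 61, 77, 66, 55, 101]
c 11.554202898550725
[54, 53, 54, 56, 59, 66, 79, 96, 104, 101, 89, 74, 64, 64, 66, 68, 70, 69, 66, 68, 72, 78, 87, 98, 106, 115, 122, 127, 128, 128, 125, 121, 116, 110]
[25, 22, 30, 37, 34, 36, 52, 58, 48, 70, 94, 72, 73, 74, 75, 75, 75, 73, 73, 75, 74, 74, 74, 74, 74, 74, 74, 72, 74, 72, 74, 78, 73, 50, 26, 59, 76, 66, 57, 100]
```

```bash
python3 -m jog '[{"dx":0,"dy":0,"dz":-0.002,"spin":0,"claw":-1},{"dx":0,"dy":0,"dz":-0.004,"spin":0,"claw":-1},{"dx":0,"dy":0,"dz":-0.006,"spin":0,"claw":-1},{"dx":0,"dy":0,"dz":-0.006,"spin":0,"claw":-1},{"dx":0,"dy":0,"dz":-0.006,"spin":0,"claw":-1}]'
cat > lid.py <<'E'
from h import *
import sys
f=sys.argv[1]
t=cv2.cvtColor(shot('top','t%s.png'%f),6);s=cv2.cvtColor(shot('side','s%s.png'%f),6)
print(t[180:196].mean(0)[430:452].round().astype(int).tolist());print(s[85:105,312:320].mean(1).round().astype(int).tolist())
E
python3 lid.py d
```

```text
time: 14.25
position: [0.5328, -0.3215, 0.0782]
ee_rot: [180.0, 0.0, 76.4]
contact_force: [-0.2, -1.6, 1.7]
grip_width: 0.006
grip_force: 1.2
[64, 63, 66, 70, 73, 70, 69, 69, 69, 71, 72, 77, 85, 97, 107, 117, 124, 126, 122, 118, 113, 108]
[21, 21, 30, 32, 34, 35, 45, 54, 81, 95, 74, 77, 77, 77, 76, 77, 76, 76, 78, 76]
```

```bash
python3 -m jog '[{"dx":0,"dy":0,"dz":-0.001,"spin":0,"claw":-1},{"dx":0,"dy":0,"dz":-0.002,"spin":0,"claw":-1},{"dx":0,"dy":0,"dz":-0.003,"spin":0,"claw":-1},{"dx":0,"dy":0,"dz":-0.003,"spin":0,"claw":-1},{"dx":0,"dy":0,"dz":-0.003,"spin":0,"claw":-1}]'
python3 lid.py e
```

```text
time: 14.85
position: [0.5328, -0.3213, 0.0752]
ee_rot: [180.0, 0.0, 76.4]
contact_force: [0.3, -0.9, 4.2]
grip_width: 0.001
grip_force: 1.8
[64, 64, 66, 70, 73, 72, 69, 68, 70, 71, 70, 72, 76, 84, 95, 106, 116, 120, 120, 116, 111, 105]
[23, 24, 30, 37, 37, 32, 41, 56, 104, 78, 77, 77, 78, 78, 75, 80, 77, 78, 77, 77]
```

```bash
python3 -m jog '[{"dx":0,"dy":0,"dz":0.003,"spin":0,"claw":-1},{"dx":0,"dy":0,"dz":0.006,"spin":0,"claw":-1},{"dx":0,"dy":0,"dz":0.009,"spin":0,"claw":-1},{"dx":0,"dy":0,"dz":0.012,"spin":0,"claw":-1},{"dx":0,"dy":0,"dz":0.014,"spin":0,"claw":-1}]'
python3 lid.py f
python3 -m jog '[{"dx":0,"dy":0,"dz":0.004,"spin":0,"claw":-1},{"dx":0,"dy":0,"dz":0.008,"spin":0,"claw":-1},{"dx":0,"dy":0,"dz":0.012,"spin":0,"claw":-1},{"dx":0,"dy":0,"dz":0.016,"spin":0,"claw":-1},{"dx":0,"dy":0,"dz":0.02,"spin":0,"claw":-1}]'
python3 lid.py g
```

```text
time: 15.45
position: [0.5328, -0.321, 0.0893]
ee_rot: [-180.0, -0.0, 76.4]
contact_force: [0.0, 0.3, -0.5]
grip_width: 0.001
grip_force: 0.0
[65, 63, 65, 69, 71, 69, 67, 68, 71, 78, 87, 98, 107, 114, 122, 127, 128, 127, 126, 122, 117, 112]
[24, 23, 30, 35, 32, 37, 47, 50, 39, 60, 95, 74, 74, 74, 75, 74, 74, 75, 74, 74]
time: 16.05
position: [0.5328, -0.3213, 0.1096]
ee_rot: [180.0, 0.0, 76.4]
contact_force: [-0.8, -0.1, -0.1]
grip_width: 0.003
grip_force: 0.0
[65, 64, 65, 69, 71, 69, 67, 68, 71, 78, 88, 98, 107, 115, 122, 127, 129, 129, 129, 129, 128, 123]
[22, 20, 25, 26, 26, 21, 21, 28, 21, 53, 94, 76, 74, 75, 74, 74, 76, 74, 73, 74]
```

The lid stayed at about 84° after I lifted the hand 34 mm, with no contact force, so the catch holds. Going to the cartridge.

```bash
python3 -m jog '[{"dx":0,"dy":0,"dz":0.04,"spin":0,"claw":-1},{"dx":0,"dy":0,"dz":0.09,"spin":0,"claw":-1},{"dx":0,"dy":0,"dz":0.14,"spin":0,"claw":-1},{"dx":0,"dy":0,"dz":0.19,"spin":0,"claw":-1},{"dx":0,"dy":0,"dz":0.24,"spin":0,"claw":-1}]'
python3 -m jog '[{"dx":0,"dy":0.01,"dz":0.04,"spin":0,"claw":-1},{"dx":0,"dy":0.05,"dz":0.06,"spin":0,"claw":-1},{"dx":0,"dy":0.095,"dz":0.06,"spin":0,"claw":-1},{"dx":-0.005,"dy":0.14,"dz":0.06,"spin":0,"claw":-1},{"dx":-0.01,"dy":0.185,"dz":0.06,"spin":0,"claw":-1}]'
python3 -m jog '[{"dx":0,"dy":0.045,"dz":0,"spin":0,"claw":1},{"dx":0,"dy":0.09,"dz":0,"spin":0,"claw":1},{"dx":0,"dy":0.135,"dz":0,"spin":0,"claw":1},{"dx":-0.003,"dy":0.18,"dz":0,"spin":0,"claw":1},{"dx":-0.006,"dy":0.225,"dz":0,"spin":0,"claw":1}]'
python3 lid.py h
python3 -c "
from h import *
s=get_state();print(s['position'])"
```

```text
time: 16.65
position: [0.5323, -0.3209, 0.3514]
ee_rot: [180.0, 0.0, 76.4]
contact_force: [0.9, -1.0, -0.5]
grip_width: -0.006
grip_force: 0.0
time: 17.15
position: [0.5223, -0.1346, 0.409]
ee_rot: [-180.0, -0.0, 76.4]
contact_force: [1.4, 1.0, -0.3]
grip_width: -0.001
grip_force: 0.0
time: 17.65
position: [0.5163, 0.0905, 0.4091]
ee_rot: [-180.0, 0.0, 76.4]
contact_force: [-1.2, -1.2, -0.4]
grip_width: 0.847
grip_force: 0.0
[69, 69, 69, 70, 71, 69, 68, 71, 78, 94, 118, 142, 152, 148, 140, 138, 136, 136, 137, 138, 139, 140]
[41, 37, 73, 76, 72, 82, 123, 132, 128, 142, 120, 66, 73, 75, 74, 76, 75, 74, 75, 74]
[0.51580914 0.09310167 0.40947604]
```

```bash
python3 -m jog '[{"dx":0,"dy":0.04,"dz":-0.02,"spin":0,"claw":1},{"dx":0,"dy":0.08,"dz":-0.06,"spin":0,"claw":1},{"dx":0,"dy":0.12,"dz":-0.1,"spin":0,"claw":1},{"dx":0,"dy":0.157,"dz":-0.14,"spin":0,"claw":1},{"dx":0,"dy":0.157,"dz":-0.18,"spin":0,"claw":1}]'
python3 -m jog '[{"dx":0,"dy":0,"dz":-0.02,"spin":0,"claw":1},{"dx":0,"dy":0,"dz":-0.04,"spin":0,"claw":1},{"dx":0,"dy":0,"dz":-0.06,"spin":0,"claw":1},{"dx":0,"dy":0,"dz":-0.06,"spin":0,"claw":1},{"dx":0,"dy":0,"dz":-0.06,"spin":0,"claw":1}]'
python3 - <<'E'
from h import *
from scipy.optimize import minimize
print(get_state()['position'])
# mouth refinement: match ring model (rim bright annulus 33..42mm at z=.125) in both images
res={}
for n in('top','side'):
    im=cv2.GaussianBlur(cv2.cvtColor(cv2.imread('pics/%sh.png'%n[0]),6).astype(np.float32),(3,3),0)
    th=np.linspace(0,2*np.pi,90)
    def sc(x,y):
        def ring(r): return cv2.remap(im,proj(n,np.c_[x+r*np.cos(th),y+r*np.sin(th),0*th+.125]).astype(np.float32),None,cv2.INTER_LINEAR).ravel()
        m=ring(.0375);return np.clip(m-ring(.028),0,60).mean()+np.clip(m-ring(.047),0,40).mean()
    g=[(sc(x,y),x,y) for x in np.arange(.545,.585,.001) for y in np.arange(-.225,-.175,.001)]
    g.sort(reverse=True);print(n,[np.round(k,3) for k in g[:4]],np.mean(g[:12],0).round(4))
E
```

```text
time: 18.25
position: [0.5169, 0.2471, 0.2328]
ee_rot: [179.8, -0.1, 76.5]
contact_force: [2.0, -1.2, 0.2]
grip_width: 0.999
grip_force: 0.0
time: 18.75
position: [0.5171, 0.2445, 0.1737]
ee_rot: [180.0, 0.0, 76.3]
contact_force: [1.0, 0.6, 0.6]
grip_width: 0.995
grip_force: 0.0
[0.51712184 0.24446318 0.17371127]Traceback (most recent call last):
  File "<stdin>", line 12, in <module>
  File "<stdin>", line 11, in sc
  File "<stdin>", line 10, in ring
cv2.error: OpenCV(4.12.0) /io/opencv/modules/imgproc/src/imgwarp.cpp:1821: error: (-215:Assertion failed) ((map1.type() == CV_32FC2 || map1.type() == CV_16SC2) && map2.empty()) || (map1.type() == CV_32FC1 && map2.type() == CV_32FC1) in function 'remap'
```

```bash
python3 -m jog '[{"dx":-0.001,"dy":0.004,"dz":-0.02,"spin":0,"claw":1},{"dx":-0.001,"dy":0.004,"dz":-0.045,"spin":0,"claw":1},{"dx":-0.001,"dy":0.004,"dz":-0.07,"spin":0,"claw":1},{"dx":-0.001,"dy":0.004,"dz":-0.09,"spin":0,"claw":1},{"dx":-0.001,"dy":0.004,"dz":-0.106,"spin":0,"claw":1}]'
cat > ring.py <<'E'
from h import *
import sys
def fit(n,f,z,rm,ri,ro,xs,ys):
    im=cv2.GaussianBlur(cv2.cvtColor(cv2.imread(f),6).astype(np.float32),(3,3),0)
    th=np.linspace(0,2*np.pi,90)
    X,Y=np.meshgrid(xs,ys,indexing='ij')
    def ring(r):
        P=np.stack([X[...,None]+r*np.cos(th),Y[...,None]+r*np.sin(th),np.full(X.shape+(90,),z)],-1).reshape(-1,3)
        q=proj(n,P).astype(np.float32).reshape(X.size,90,2)
        return cv2.remap(im,q[...,0],q[...,1],cv2.INTER_LINEAR)
    m=ring(rm);S=np.clip(m-ring(ri),0,60).mean(1)+np.clip(m-ring(ro),0,40).mean(1)
    o=np.argsort(-S)[:12];return np.c_[S,X.ravel(),Y.ravel()][o].mean(0).round(4),S.max().round(1)
if __name__=='__main__':
    for n in('top','side'): print(n,fit(n,'pics/%sh.png'%n[0],.125,.0375,.028,.047,np.arange(.545,.585,.001),np.arange(-.225,-.175,.001)))
E
python3 ring.py
```

```text
time: 19.25
position: [0.5165, 0.2487, 0.0675]
ee_rot: [179.9, -0.0, 76.4]
contact_force: [0.7, -0.3, 0.3]
grip_width: 1.001
grip_force: 0.0
top (array([95.3016,  0.5648, -0.2014]), np.float32(96.7))
side (array([82.7681,  0.5655, -0.198 ]), np.float32(83.5))
```

```bash
python3 -m jog '[{"dx":0,"dy":0,"dz":0,"spin":0,"claw":-1},{"dx":0,"dy":0,"dz":0,"spin":0,"claw":-1},{"dx":0,"dy":0,"dz":0,"spin":0,"claw":-1},{"dx":0,"dy":0,"dz":0,"spin":0,"claw":-1},{"dx":0,"dy":0,"dz":0,"spin":0,"claw":-1}]' 40
python3 -m jog '[{"dx":0,"dy":0,"dz":0,"spin":0,"claw":-1},{"dx":0,"dy":0,"dz":0,"spin":0,"claw":-1},{"dx":0,"dy":0,"dz":0,"spin":0,"claw":-1},{"dx":0,"dy":0,"dz":0.004,"spin":0,"claw":-1},{"dx":0,"dy":0,"dz":0.01,"spin":0,"claw":-1}]' 40
```

```text
time: 19.75
position: [0.5168, 0.249, 0.0692]
ee_rot: [179.8, -0.1, 76.4]
contact_force: [0.7, 0.3, 6.8]
grip_width: 0.612
grip_force: 42.8
time: 20.25
position: [0.5156, 0.2487, 0.0776]
ee_rot: [-180.0, 0.0, 76.4]
contact_force: [-0.0, 0.1, -2.0]
grip_width: 0.613
grip_force: 42.4
```

```bash
python3 -m jog '[{"dx":0,"dy":0,"dz":0.02,"spin":0,"claw":-1},{"dx":0,"dy":0,"dz":0.05,"spin":0,"claw":-1},{"dx":0,"dy":0,"dz":0.09,"spin":0,"claw":-1},{"dx":0,"dy":0,"dz":0.13,"spin":0,"claw":-1},{"dx":0,"dy":0,"dz":0.17,"spin":0,"claw":-1}]'
python3 -m jog '[{"dx":0,"dy":0,"dz":0.02,"spin":0,"claw":-1},{"dx":0,"dy":0,"dz":0.03,"spin":0,"claw":-1},{"dx":0,"dy":0,"dz":0.03,"spin":0,"claw":-1},{"dx":0.002,"dy":-0.02,"dz":0.03,"spin":0,"claw":-1},{"dx":0.006,"dy":-0.05,"dz":0.03,"spin":0,"claw":-1}]'
python3 -m jog '[{"dx":0.004,"dy":-0.04,"dz":0,"spin":0,"claw":-1},{"dx":0.008,"dy":-0.08,"dz":0,"spin":0,"claw":-1},{"dx":0.012,"dy":-0.12,"dz":0,"spin":0,"claw":-1},{"dx":0.016,"dy":-0.15,"dz":0,"spin":0,"claw":-1},{"dx":0.02,"dy":-0.17,"dz":0,"spin":0,"claw":-1}]'
python3 -m jog '[{"dx":0.004,"dy":-0.03,"dz":0,"spin":0,"claw":-1},{"dx":0.008,"dy":-0.06,"dz":0,"spin":0,"claw":-1},{"dx":0.01,"dy":-0.08,"dz":0,"spin":0,"claw":-1},{"dx":0.01,"dy":-0.08,"dz":0,"spin":0,"claw":-1},{"dx":0.01,"dy":-0.08,"dz":0,"spin":0,"claw":-1}]'
python3 - <<'E'
from h import *
im=shot('side','si.png');shot('top','ti.png')
s=get_state();p=np.array(s['position']);print(p,s['ee_rot'],s['contact_force'])
c=p.copy();c[2]=p[2]-.0675+.002
R=.027;th=np.linspace(0,2*np.pi,60)
B=proj('side',np.c_[c[0]+R*np.cos(th),c[1]+R*np.sin(th),0*th+c[2]]);T=proj('side',np.c_[c[0]+R*np.cos(th),c[1]+R*np.sin(th),0*th+c[2]+.09])
print('pred side u',B[:,0].min(),B[:,0].max(),'bottom v',B[:,1].max(),'top v',T[:,1].min())
for q in ('cartridge',): print([(np.round(r['xy'],1).tolist(),round(r['score'],2)) for r in search_frame(q,'side')][:4])
k=4;x0,y0=int(B[:,0].mean())-70,int(B[:,1].mean())-80
I=cv2.resize(im[y0:y0+130,x0:x0+150],None,fx=k,fy=k,interpolation=2)
for q in(B,T): cv2.polylines(I,[((q-[x0,y0]+.5)*k).round().astype(int)],True,(0,0,255),1)
cv2.imwrite('pics/c7.png',I);print(I.shape,x0,y0)
E
```

```text
time: 20.75
position: [0.5153, 0.2487, 0.2493]
ee_rot: [-180.0, 0.0, 76.4]
contact_force: [1.4, -0.4, -2.4]
grip_width: 0.617
grip_force: 42.6
time: 21.25
position: [0.521, 0.1991, 0.2753]
ee_rot: [-179.8, 0.1, 76.5]
contact_force: [1.1, -0.6, -1.9]
grip_width: 0.617
grip_force: 42.6
time: 21.75
position: [0.5413, 0.0267, 0.2754]
ee_rot: [-179.8, 0.0, 76.3]
contact_force: [-0.4, 0.7, -2.6]
grip_width: 0.611
grip_force: 42.6
time: 22.25
position: [0.5513, -0.0511, 0.2758]
ee_rot: [-179.8, -0.0, 76.3]
contact_force: [-0.3, 0.9, -2.8]
grip_width: 0.608
grip_force: 42.6
[ 0.55148585 -0.05035757  0.27655191] [-1.79913764e+02 -1.87386884e-02  7.64077649e+01] [ 0.85519902  0.04852057 -2.23555522]
pred side u 304.6331379761304 324.58774635937556 bottom v 142.58660001805373 top v 102.00257966872019
[([317.7, 124.3], 0.96), ([234.5, 313.3], 0.95)]
(520, 600, 3) 244 57
```

Run:
```python
from h import *
im=cv2.imread('pics/si.png').astype(int)
d=cv2.GaussianBlur((im[...,2]-im[...,0]).astype(np.float32),(3,3),0)
for v in range(98,148,3): print(v,d[v,296:336:1].round().astype(int).tolist())
```

```text
98 [1, 1, -1, -2, -5, -5, -3, 1, 8, 14, 15, 12, 8, 5, 5, 5, 5, 6, 6, 7, 7, 8, 6, 4, 4, 2, -2, -5, -5, -3, -3, -5, -3, 1, 1, -1, -3, -2, -1, 0]
101 [1, 1, -2, -4, -2, 1, 2, 2, 1, 4, 8, 7, 6, 6, 7, 6, 6, 6, 6, 6, 6, 6, 6, 4, 5, 4, 2, -1, -3, -5, -8, -8, -5, -3, -2, -3, -4, -6, -5, 4]
104 [3, 4, 2, 0, 2, 4, 4, 2, 2, 2, 4, 8, 16, 25, 32, 38, 39, 38, 38, 40, 42, 40, 37, 36, 27, 16, 9, 4, 0, -3, -2, -1, -4, -3, 1, 3, 5, 8, 11, 15]
107 [3, 2, 1, 0, 1, 2, 0, -2, 8, 28, 41, 42, 40, 40, 39, 38, 38, 39, 37, 37, 38, 38, 39, 39, 40, 39, 26, 9, 2, 2, -2, -3, 0, 2, 4, 7, 10, 13, 15, 15]
110 [10, 14, 11, 1, -2, 2, 2, 7, 25, 38, 41, 40, 39, 39, 39, 38, 38, 39, 39, 39, 40, 39, 39, 40, 40, 39, 27, 9, 2, 2, -1, -2, -2, 0, 5, 6, 8, 13, 15, 14]
113 [14, 14, 15, 14, 11, 6, 2, 3, 15, 29, 35, 38, 40, 39, 38, 40, 40, 41, 42, 42, 40, 40, 38, 37, 36, 33, 21, 7, 2, 2, -1, -3, -3, 1, 6, 9, 12, 14, 14, 15]
116 [14, 14, 15, 15, 15, 14, 13, 13, 19, 28, 32, 33, 34, 34, 34, 34, 36, 37, 35, 34, 34, 34, 34, 34, 34, 33, 23, 7, 2, 1, -1, 1, 7, 11, 13, 15, 15, 16, 14, 13]
119 [14, 14, 15, 12, 8, 8, 9, 9, 16, 27, 32, 32, 33
[... 752 characters left out ...]
 10, 12, 8, 8, 18, 29, 33, 35, 35, 35, 34, 35, 35, 34, 35, 35, 33, 33, 33, 31, 31, 31, 30, 25, 17, 12, 9, 5, 2, 2, 4, 5, 5, 2, 0]
137 [7, 2, 2, 2, 2, 4, 9, 12, 12, 18, 30, 34, 34, 33, 34, 36, 36, 34, 33, 34, 36, 34, 32, 33, 33, 32, 30, 28, 24, 15, 9, 6, 4, 3, 3, 2, 2, 1, 10, 27]
140 [4, 4, 3, 3, 2, 3, 6, 8, 7, 9, 18, 27, 32, 34, 35, 35, 35, 34, 33, 33, 34, 34, 34, 33, 30, 29, 27, 19, 11, 7, 6, 4, 3, 2, 2, 0, 4, 32, 70, 68]
143 [4, 2, 1, 2, 3, 3, 3, 3, 2, 4, 6, 6, 6, 8, 10, 12, 15, 17, 18, 18, 15, 13, 12, 10, 7, 6, 6, 4, 3, 2, 2, 3, 3, 1, -2, 11, 47, 62, 48, 36]
146 [-2, 0, 1, 2, 2, 1, 1, 2, 2, 3, 3, 2, 2, 3, 4, 3, 3, 4, 3, 2, 3, 2, 2, 3, 4, 4, 3, 2, 2, 3, 1, 0, -3, 6, 42, 65, 45, 33, 52, 57]
```

The measured cartridge silhouette (u 304.6–324.7, bottom v≈142.9) matches the prediction, so it is upright and centred in the jaws. The mouth comes out at (0.565,-0.200) from both cameras.

```bash
python3 -m jog '[{"dx":0.004,"dy":-0.03,"dz":0,"spin":0,"claw":-1},{"dx":0.008,"dy":-0.07,"dz":0,"spin":0,"claw":-1},{"dx":0.011,"dy":-0.11,"dz":0,"spin":0,"claw":-1},{"dx":0.013,"dy":-0.135,"dz":0,"spin":0,"claw":-1},{"dx":0.0135,"dy":-0.1485,"dz":0,"spin":0,"claw":-1}]'
python3 -m jog '[{"dx":0,"dy":0,"dz":0,"spin":0,"claw":-1},{"dx":0,"dy":0,"dz":-0.01,"spin":0,"claw":-1},{"dx":0,"dy":0,"dz":-0.025,"spin":0,"claw":-1},{"dx":0,"dy":0,"dz":-0.035,"spin":0,"claw":-1},{"dx":0,"dy":0,"dz":-0.04,"spin":0,"claw":-1}]'
python3 - <<'E'
from h import *
for i in range(4):
    s=get_state();print(np.round(s['position'],4),np.round(s['ee_rot'],2)); read_camera('top')
E
```

```text
time: 22.9
position: [0.5653, -0.2009, 0.2767]
ee_rot: [-180.0, -0.0, 76.3]
contact_force: [0.5, 0.2, -2.4]
grip_width: 0.615
grip_force: 42.6
time: 23.4
position: [0.565, -0.1983, 0.236]
ee_rot: [-179.9, -0.0, 76.4]
contact_force: [-0.4, -0.0, -2.1]
grip_width: 0.616
grip_force: 42.6
[ 0.565  -0.1983  0.236 ] [-1.7989e+02 -4.0000e-02  7.6440e+01]
[ 0.565  -0.1986  0.2357] [-1.7988e+02 -5.0000e-02  7.6430e+01]
[ 0.5652 -0.1989  0.2366] [-1.7993e+02 -3.0000e-02  7.6410e+01]
[ 0.5654 -0.1992  0.2373] [-180.    -0.    76.4]
```

```bash
python3 -m jog '[{"dx":0,"dy":0,"dz":-0.01,"spin":0,"claw":-1},{"dx":0,"dy":0,"dz":-0.02,"spin":0,"claw":-1},{"dx":0,"dy":0,"dz":-0.028,"spin":0,"claw":-1},{"dx":0,"dy":0,"dz":-0.032,"spin":0,"claw":-1},{"dx":0,"dy":0,"dz":-0.034,"spin":0,"claw":-1}]'
python3 - <<'E'
from h import *
im=shot('side','sk.png');im2=shot('top','tk.png')
ps=[]
for i in range(6): ps.append(get_state()['position']); read_camera('top')
p=np.mean(ps,0);s=get_state();print(p,s['ee_rot'],s['contact_force'])
M=np.array([.565,-.1998,.125]);c=np.array([p[0],p[1],p[2]-.0665])
th=np.linspace(0,2*np.pi,60);C=lambda o,r,z:np.c_[o[0]+r*np.cos(th),o[1]+r*np.sin(th),0*th+z]
k=6;x0,y0=265,80;I=cv2.resize(im[y0:y0+95,x0:x0+130],None,fx=k,fy=k,interpolation=2)
for q,col in((C(c,.027,c[2]),(0,0,255)),(C(c,.027,c[2]+.09),(0,0,255)),(C(M,.042,.125),(0,255,0)),(C(M,.033,.125),(0,255,0))):
    cv2.polylines(I,[((proj('side',q)-[x0,y0]+.5)*k).round().astype(int)],True,col,1)
cv2.imwrite('pics/c8.png',I);print(I.shape)
E
```

```text
time: 24.1
position: [0.5652, -0.1997, 0.2026]
ee_rot: [-179.9, -0.0, 76.4]
contact_force: [0.1, -0.3, -2.3]
grip_width: 0.617
grip_force: 42.7
[ 0.56537433 -0.19975471  0.20344957] [1.79971432e+02 1.00526623e-02 7.63653947e+01] [-0.42941763 -0.73238481 -1.8391544 ]
(570, 780, 3)
```

View pics/c8.png

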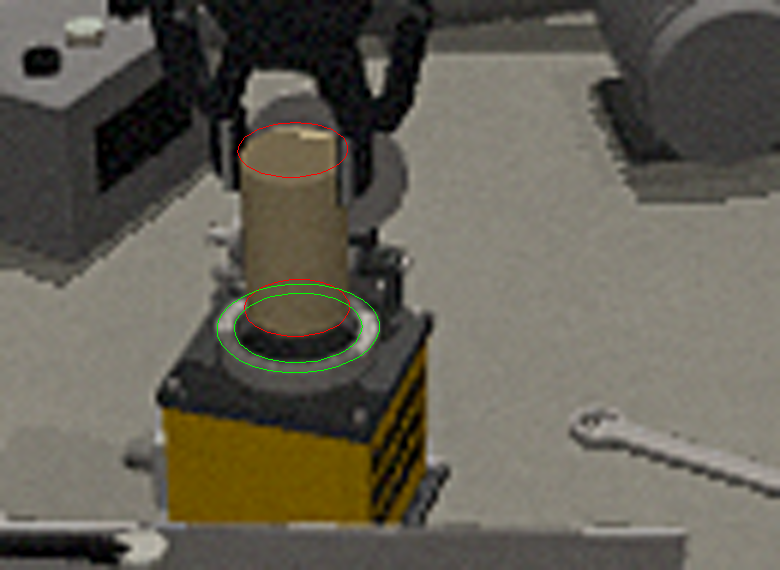

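The last view shows the lid standing open behind. The cartridge is plumb over the collar: its bottom edge is at (297,336), inside the bore ring centred at (298,328), and the outlines match the prediction. Handing in.

```bash
python3 -m jog '[{"dx":0,"dy":0,"dz":-0.001,"spin":0,"claw":-1},{"dx":0,"dy":0,"dz":-0.001,"spin":0,"claw":-1},{"dx":0,"dy":0,"dz":-0.001,"spin":0,"claw":-1},{"dx":0,"dy":0,"dz":-0.001,"spin":0,"claw":-1},{"dx":0,"dy":0,"dz":-0.001,"spin":0,"claw":-1}]'; python3 -c "
from cell import *
print(hand_in())"
```

```text
time: 25.0
position: [0.5653, -0.1997, 0.2022]
ee_rot: [-180.0, -0.0, 76.4]
contact_force: [1.1, -0.2, -1.0]
grip_width: 0.615
grip_force: 42.7
the job is handed in; nothing more can be done
None
```

The job is handed in at 25 s: the catch holds the lid up by itself (the first press stopped short and the lid sprang shut, so I pressed it again), and the arm is holding the full cartridge plumb and centred about 1 cm above the filler mouth, touching nothing of the unit.

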